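Feed a connector block from the gravity chute and press it into the nest

ROBOT

A 7-joint arm with a two-finger parallel gripper is mounted at the origin on the work surface. World frame = base frame: x ahead of the robot, y to its left, z up, the work surface at z = 0. Lengths are in m, angles in rad, forces in N, time in s.
With the tool pointing down it reaches from about 0.425 to 0.8 m from the base axis. Payload 8.3 kg.
Tool frame: the origin (TCP) lies between the finger pads; the fingertips stand 8 mm ahead of it and the grasp point (between the pads) lies 11 mm behind it; z points along the fingers, y is the direction in which the jaws open and shut (so a half turn about z gives the same grasp; the last joint's range is limited). The gripper opens to 85 mm and grips with 20 to 120 N. Pads are 22 mm wide; open, the fingers measure 114 mm over their backs; the gripper's body (76 mm by 85 mm) begins 54 mm behind the grasp point. The pads swing forward as they close: fully open they stand 13 mm farther back than shut.
Start: joints at [1.114, 0.383, 0.016, 1.37, -0.006, 1.388, -0.046], TCP at [0.24, -0.577, 0.239] pointing down, gripper open.
Joint ranges: [-2.95, 2.95], [-0.25, 2.06], [-1.52, 1.56], [0.18, 2.33], [-1.44, 4.58], [0.02, 2.06], [-3.01, 3.01]. Speed limits (rad/s): [2.39, 2.39, 3.01, 3.01, 3.14, 3.14, 3.14].

INTERFACE

Orientations are given as a 3x3 rotation matrix whose columns are the frame's x, y, z axes.
In Python, from cell import readout, eyes, job_done gives the robot as it stands. The module is installed in compiled form; this text tells all that it offers.
- The arm moves only by the tool apply_moves, never from a script. Its argument "series" is a list of rows, each a list of 7 numbers: the finger opening in cm, from 0 to 8.54, then the shift along the tool's x, y, z in cm, then the turn, a rotation vector about the tool's x, y, z in degrees. In form: [[grip, tx, ty, tz, wx, wy, wz], ...]. A call has 1 to 12 rows; each row shifts and turns the commanded pose from where the row before left it, along the tool's axes as they then stand; what a row does not reach is not made up. A row lasts 1/10 s, in which the tool goes at most 50 mm and 8.59 degrees, less where a joint would pass 70% of its speed; a pose out of reach is approached as far as the arm can. A call is refused whole if a number of a shift passes 5 or a number of a turn 8.59, either way. A call with a gripper value outside its range is refused whole. The fingers move at their own pace and stop on an object; "grip_force" is the grip in N (left out, the last holds). Time passes only in rows, so rows that do not move let the fingers close. It gives the time, the measured TCP pose, the force and the opening at its end, in the units of the state.
- readout.read_state(): the state, without advancing time (a new reading comes with each control period).
- eyes.get_image(name): name is "scene" or "top"; returns (picture, depth): 384x512x3 uint8, blue, green, red; 384x512 float32, m along the optical axis (not along the pixel's ray), 0 where there is no reading.
- eyes.calibration(name): a dict with "intrinsics" (3x3 intrinsics, pixels), "world_to_cam" (4x4, takes a point from world to camera coordinates). Camera axes: x right, y down, z forward; pixel columns grow to the right and rows downward; lengths in m; the calibration is good to about 2 mm. A picture is of the moment at which its call begins. calibration takes no time and is no camera call.
- job_done(): hands the job in, once; it reports no verdict.
The state is a dict: "time_s": time; "joint_pos": joint angles; "joint_vel": joint speeds; "joint_torque": joint torques, N m; "tcp_pos": TCP position; "tcp_rot": TCP orientation; "force": force on the tool from outside, world axes, zero at the start; "torque": the same for the moment, N m; "grip_width": opening from 0.0 (shut) to 1.0 (fully open).
Only numpy, scipy, OpenCV 4.12 (cv2) and the standard library are available. Lean on these libraries where they do the work, as an engineer would, in place of code of your own. Each camera call takes 0.05 s, during which the arm holds its last target. There are 200 camera calls.

TASK

Draw the lowest connector block, whose nose sticks out of the mouth of the gravity chute, out of the chute while the two blocks above it stay in the chute. Then press it, contact side up, fully home into the empty assembly nest, so that its top lies level and flush with the nest's top face, and let go of it.

Things in the scene. Friction and masses are not known exactly. Their poses are not given: they have to be found in the camera images.
- block_center (a point): The block to fit: yellow plastic bar 140 (x) x 44 (y) x 24 mm high, 0.13 to 0.22 kg, two rows of seven black square contact cavities on top; same either way round. The point is its centre, 12 above its underside. At the start it lies flat, lowest in the chute, along the chute's x, its nose 62 to 68 mm out of the mouth
- upper1_center (a point): Second block of the stack, identical, lying on the lowest one wholly inside the chute; it drops 24 mm when that is drawn out. The point is its centre
- upper2_center (a point): Top block of the stack, identical, lying on the second one. The point is its centre
- chute: Fixed upright gravity chute, an open-topped magazine 163 (x) x 63 (y) x 66 mm high on the bench, slick, blue side walls, aluminium corner strips. Origin: under the middle of the stack, at bench level. x points from the mouth inwards, away from the robot, within 13 degrees of world x; z up. Stack space 147 x 47.4 mm; the top block stands 12 mm above the walls, floor 6 mm above the bench
- chute_mouth (a point): Middle of the chute's mouth, on its floor, 6 mm above the bench; axes as chute. The front strips (x -8 to 0) end 30 mm above the floor: only the lowest block passes under, along -x, with a few N, and is clear after about 90 mm. The floor runs on in front as a tongue 32 mm wide to x = -80, 6 mm high, with bare bench either side
- nest_mouth (a point): The empty nest: fixed grey block 184 (x) x 100 (y) x 34 mm high on the bench, in its top a recess 144 (x) x 50 (y) x 24 mm deep (2 to 3 mm loose round a block), black floor, its rim bevelled 4 mm all round. The point is the centre of the recess at the level of the top face, 34 mm above the bench; x along the recess, z up
- nest: The same empty nest; origin under its centre. A sprung, free-turning brass roller, 36 mm wide, stands 4.5 mm out of the middle of each end wall (x = +-72), its axis 14 mm below the top face. A block laid in stops on them 7 to 10 mm down, or one end slips past and it tips lengthwise. Push it (at the high end) past both, with up to 15 N, to the recess floor: there its top is flush
- full_nest_mouth (a point): The other nest: fixed grey block 184 (x) x 100 (y) x 34 mm high on the bench, in its top a recess, already filled flush with a fixed block. The point is the centre of its top face; x along the recess. Which nest stands left or right varies
Mind the look-alikes: they are no part of the job. What is shaped like the nest but red is not meant.

How it is judged:
By the outcome, as a careful person would: the job done as asked, in the order asked, and still so for the second after the job is handed in, with the robot touching nothing.
It also fails if it takes over 48 s, if anything falls off the work surface, if the arm or the gripper's body presses on something with over 40 N, if the wrist force passes 120 N, or if a joint passes its speed limit or range.

## Working session

There is one attempt and no reset: what is moved stays moved. The work goes in short steps, Python scripts to look and compute and a tool call to move; the robot and the scene stay as the last step left them, time stands still between calls to the robot, and variables do not carry over. Pictures are saved under pics/ and viewed, about 8 in all and at most 12, crops included, and the job is handed in when it is done.

Besides the shell and the picture viewer there is one more tool, called after "Request:" by a JSON object that holds its "fn" and its "kwargs", one argument or row to a line. apply_moves: Moves the arm, as the interface text tells. Its arguments: {"type":"object","properties":{"series":{"type":"array","items":{"type":"array","items":{"type":"number"}}},"grip_force":{"type":"number"}},"required":["series"]}

```bash
mkdir -p pics
cat > h.py <<'E'
import numpy as np, cv2
from cell import readout, eyes
def grab(n,tag):
    im,d=eyes.get_image(n); np.save(f'pics/{tag}_d.npy',d); cv2.imwrite(f'pics/{tag}.png',im); return im,d
def pt(cal,d,u,v,r=1):
    K=np.array(cal['intrinsics']);T=np.linalg.inv(np.array(cal['world_to_cam']))
    w=d[int(v)-r:int(v)+r+1,int(u)-r:int(u)+r+1]; z=np.median(w[w>0]) if (w>0).any() else np.nan
    p=z*np.linalg.inv(K)@[u,v,1]; return (T@np.r_[p,1])[:3]
def ray(cal,u,v,h):
    K=np.array(cal['intrinsics']);T=np.linalg.inv(np.array(cal['world_to_cam']))
    q=T[:3,:3]@np.linalg.inv(K)@[u,v,1]; o=T[:3,3]; return o+q*(h-o[2])/q[2]
def world(cal,d):
    K=np.array(cal['intrinsics']);T=np.linalg.inv(np.array(cal['world_to_cam']))
    v,u=np.mgrid[:d.shape[0],:d.shape[1]]
    P=(np.linalg.inv(K)@np.stack([u.ravel(),v.ravel(),np.ones(u.size)]))*d.ravel()
    return (T[:3,:3]@P+T[:3,3:]).T.reshape(d.shape+(3,))
E
python3 - <<'E'
from h import *
s=readout.read_state(); print(s['time_s'],s['tcp_pos'],np.round(s['tcp_rot'],3),s['force'])
for n in('top','scene'):
    im,d=grab(n,n+'0'); c=eyes.calibration(n); print(n,np.round(c['intrinsics'],1).tolist(),np.round(c['world_to_cam'],3).tolist(),(d>0).mean())
a=cv2.imread('pics/top0.png');b=cv2.imread('pics/scene0.png')
cv2.imwrite('pics/both0.png',cv2.resize(np.vstack([a,b]),None,fx=.78,fy=.78))
E
```

```text
0.0 [ 0.23966349 -0.57668543  0.23825249] [[ 0.923  0.384 -0.001]
 [ 0.384 -0.923  0.002]
 [-0.    -0.002 -1.   ]] [ 0.86480551  0.44059913 -0.2242478 ]
top [[400.4, 0.0, 256.0], [0.0, 400.4, 191.8], [0.0, 0.0, 1.0]] [[-0.03, -0.999, -0.018, -0.017], [-0.996, 0.031, -0.086, 0.484], [0.086, 0.015, -0.996, 1.242], [0.0, 0.0, 0.0, 1.0]] 0.9957326253255209
scene [[498.6, 0.0, 258.0], [0.0, 498.6, 191.8], [0.0, 0.0, 1.0]] [[-0.238, 0.971, -0.021, 0.136], [0.603, 0.131, -0.787, -0.21], [-0.761, -0.2, -0.617, 1.801], [0.0, 0.0, 0.0, 1.0]] 0.9850921630859375
```

View pics/top0.png

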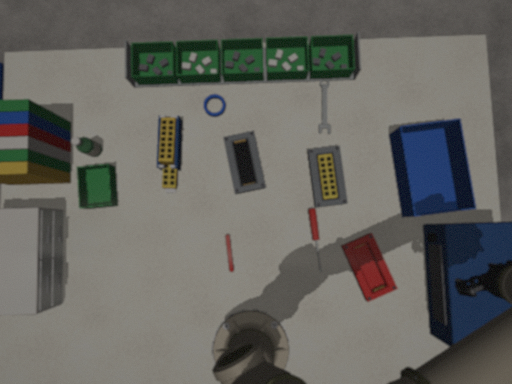

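View pics/scene0.png

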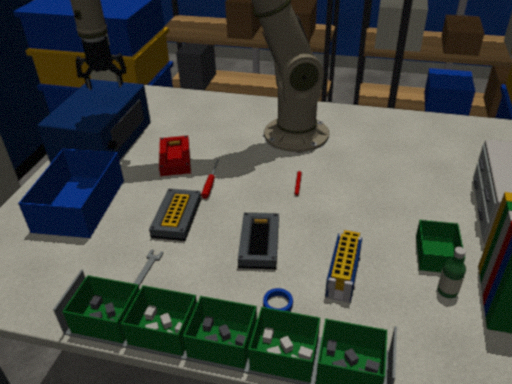

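The top view shows the chute at about (169,142) with its nose at (169,178). The empty nest is at (244,162), the full one at (327,176), and the red decoy at (369,267). Next I'll take enlarged crops.

Run:
```python
from h import *
a=cv2.imread('pics/top0.png')[100:205,145:275]; b=cv2.imread('pics/scene0.png')[205:305,230:370]
A=cv2.resize(a,None,fx=6,fy=6,interpolation=2)[:600]; A=cv2.convertScaleAbs(A,alpha=1.5)
cv2.imwrite('pics/ca.png',A)
cv2.imwrite('pics/cb.png',cv2.convertScaleAbs(cv2.resize(b,None,fx=5.7,fy=5.7,interpolation=2),alpha=1.5))
for n in('top','scene'):
    c=eyes.calibration(n);d=np.load(f'pics/{n}0_d.npy');im=cv2.imread(f'pics/{n}0.png');W=world(c,d)
    hsv=cv2.cvtColor(im,cv2.COLOR_BGR2HSV)
    x,y,z=W[...,0],W[...,1],W[...,2]
    print(n,'bench',np.median(z[(x>.45)&(x<.5)&(abs(y)<.1)]))
    m=(x>.4)&(x<.75)&(y>-.06)&(y<.11)&(z>.029)&(z<.045)
    k,l,st,ce=cv2.connectedComponentsWithStats(m.astype('uint8'))
    i=1+np.argmax(st[1:,4]); P=W[l==i]; r=cv2.minAreaRect(P[:,:2].astype('float32')*1000); print('nest',st[i,4],r,np.median(P[:,2]))
    # yellow
    for lo,hi in((.02,.042),(.07,.09)):
        m=(x>.4)&(x<.75)&(y>.12)&(y<.3)&(z>lo)&(z<hi)&(hsv[...,1]>90)&(hsv[...,0]>15)&(hsv[...,0]<35)
        P=W[m]; 
        if len(P)>5: print('yellow',lo,len(P),cv2.minAreaRect(P[:,:2].astype('float32')*1000),np.median(P[:,2]))
```

```text
top bench 0.0007759610034010489
nest 1107 ((580.1281127929688, 4.422996520996094), (185.24851989746094, 100.12074279785156), 10.264878273010254) 0.03427975170576869
yellow 0.02 275 ((542.0391235351562, 241.362060546875), (42.757659912109375, 72.49775695800781), 86.8226547241211) 0.030434064643817926
yellow 0.07 614 ((649.1156005859375, 236.6198272705078), (43.331626892089844, 140.53382873535156), 87.14375305175781) 0.07794403159453422
scene bench 0.001030608705219871
nest 1119 ((581.4124755859375, 6.456214904785156), (192.4084014892578, 100.421630859375), 9.920639038085938) 0.033975013271107524
yellow 0.02 108 ((613.8700561523438, 246.04989624023438), (216.16041564941406, 41.30433654785156), 0.12788987159729004) 0.031230923935879118
yellow 0.07 786 ((651.8297119140625, 239.64828491210938), (43.97601318359375, 144.485107421875), 87.30607604980469) 0.07741377778429298
```

View pics/ca.png

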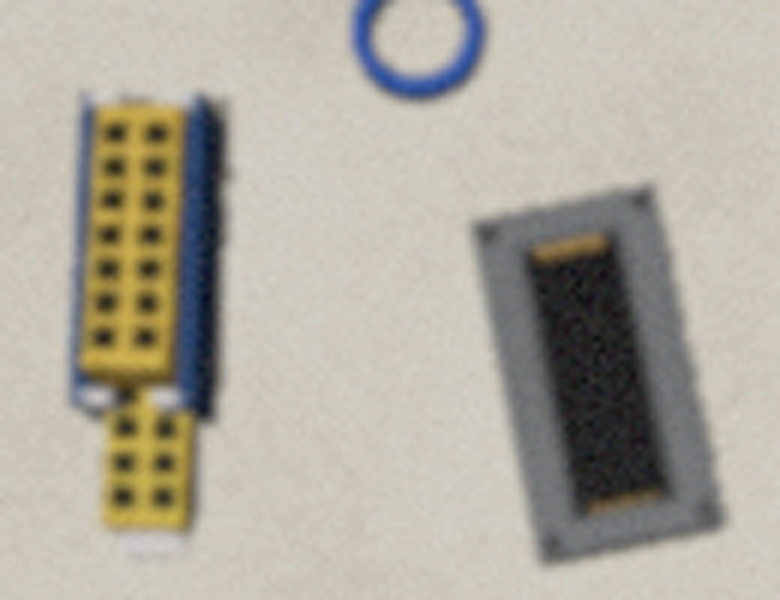

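View pics/cb.png

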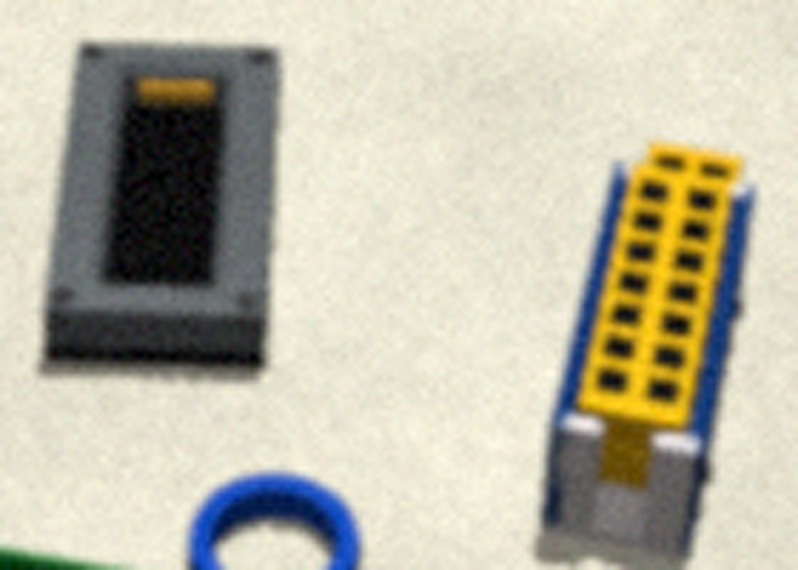

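The crops agree with the depth data. Taking both views together:
- **Nest:** centre about (0.581, 0.005), yaw +10.1°.
- **Chute:** yaw about -3°, stack centre about (0.650, 0.238).
- **Nose:** tip at about x = 0.507, top at 0.030.
- **Heights:** the nest at 0.034 and the stack at 0.078 both match the text.

Now I'll move above the nose.

Request:
{"fn": "apply_moves", "kwargs": {
  "series": [
    [8.5,0,0,-2,0,0,8.5],
    [8.5,0,0,0,0,0,8.5],
    [8.5,0,0,0,0,0,8.5],
    [8.5,2.7,-3.8,0,0,0,0],
    [8.5,2.7,-3.8,0,0,0,0],
    [8.5,2.7,-3.8,0,0,0,0],
    [8.5,2.7,-3.8,0,0,0,0],
    [8.5,2.7,-3.8,0,0,0,0],
    [8.5,2.7,-3.8,0,0,0,0],
    [8.5,2.7,-3.8,0,0,0,0],
    [8.5,2.7,-3.8,0,0,0,0],
    [8.5,2.7,-3.8,0,0,0,0]
  ],
  "grip_force": 60
}}

```text
time_s: 1.3
tcp_pos: [0.5007, -0.2463, 0.2591]
tcp_rot: [[0.999, -0.051, -0.0], [-0.051, -0.999, 0.0], [-0.0, -0.0, -1.0]]
force: [0.3, -0.6, -0.6]
grip_width: 0.998
```

Request:
{"fn": "apply_moves", "kwargs": {
  "series": [
    [8.5,0,-4.1,0,0,0,0],
    [8.5,0,-4.1,0,0,0,0],
    [8.5,0,-4.1,0,0,0,0],
    [8.5,0,-4.1,0,0,0,0],
    [8.5,0,-4.1,0,0,0,0],
    [8.5,0,-4.1,0,0,0,0],
    [8.5,0,-4.1,0,0,0,0],
    [8.5,0,-4.1,0,0,0,0],
    [8.5,0,-4.1,0,0,0,0],
    [8.5,0,-4.1,0,0,0,0],
    [8.5,0,-4.1,0,0,0,0],
    [8.5,0,-4.1,0,0,0,0]
  ]
}}

```text
time_s: 2.5
tcp_pos: [0.525, 0.2447, 0.259]
tcp_rot: [[0.999, -0.052, -0.0], [-0.052, -0.999, -0.0], [-0.0, 0.0, -1.0]]
force: [0.8, -0.4, 0.6]
grip_width: 0.995
```

```bash
cat >> h.py <<'E'
from scipy.spatial.transform import Rotation as Ro
def to(p,yaw):
    s=readout.read_state();R=np.array(s['tcp_rot']);t=np.array(s['tcp_pos'])
    c,n=np.cos(np.radians(yaw)),np.sin(np.radians(yaw)); G=np.array([[c,n,0],[n,-c,0],[0,0,-1.]])
    print('t',round(s['time_s'],2),'tcp',np.round(t,4),'F',np.round(s['force'],1),'T',np.round(s['torque'],2),'g',round(s['grip_width'],3))
    print('turn deg tool',np.round(Ro.from_matrix(R.T@G).as_rotvec(degrees=True),2),'shift cm, present axes',np.round(100*R.T@(np.array(p)-t),2),'goal axes',np.round(100*G.T@(np.array(p)-t),2))
E
python3 -c "
from h import *
to([.528,.243,.022],-3)"
```

```text
t 2.5 tcp [0.525  0.2447 0.259 ] F [ 0.8 -0.4  0.6] T [-0.04 -0.07 -0.04] g 0.995
turn deg tool [0.02 0.03 0.04] shift cm, present axes [ 0.32  0.15 23.7 ] goal axes [ 0.31  0.15 23.7 ]
```

Request:
{"fn": "apply_moves", "kwargs": {
  "series": [
    [8.5,0.3,0.15,4,0,0,0],
    [8.5,0,0,4,0,0,0],
    [8.5,0,0,4,0,0,0],
    [8.5,0,0,4,0,0,0],
    [8.5,0,0,4,0,0,0],
    [8.5,0,0,2.2,0,0,0],
    [8.5,0,0,1.0,0,0,0],
    [8.5,0,0,1.0,0,0,0]
  ]
}}

```text
time_s: 3.3
tcp_pos: [0.5282, 0.2418, 0.017]
tcp_rot: [[0.999, -0.051, -0.0], [-0.051, -0.999, 0.0], [-0.0, -0.0, -1.0]]
force: [-0.1, 0.2, 0.7]
grip_width: 0.996
```

Request:
{"fn": "apply_moves", "kwargs": {
  "series": [
    [3.5,0,0,0,0,0,0],
    [3.5,0,0,0,0,0,0],
    [3.5,0,0,0,0,0,0],
    [3.5,0,0,0,0,0,0],
    [3.5,0,0,0,0,0,0],
    [3.5,0,0,0,0,0,0],
    [3.5,0,0,0,0,0,0],
    [3.5,0,0,0,0,0,0]
  ],
  "grip_force": 50
}}

```text
time_s: 4.1
tcp_pos: [0.5292, 0.2423, 0.0191]
tcp_rot: [[0.999, -0.051, 0.003], [-0.051, -0.999, 0.001], [0.003, -0.001, -1.0]]
force: [-1.2, 0.2, 6.1]
grip_width: 0.5
```

Gripped at about 43 mm, as expected for a 44 mm block. Next I'll draw it 68 mm along the chute's -x.

Request:
{"fn": "apply_moves", "kwargs": {
  "series": [
    [3.5,-0.5,0,0,0,0,0],
    [3.5,-0.7,0,0,0,0,0],
    [3.5,-0.8,0,0,0,0,0],
    [3.5,-0.8,0,0,0,0,0],
    [3.5,-0.8,0,0,0,0,0],
    [3.5,-0.8,0,0,0,0,0],
    [3.5,-0.8,0,0,0,0,0],
    [3.5,-0.8,0,0,0,0,0],
    [3.5,-0.5,0,0,0,0,0],
    [3.5,-0.3,0,0,0,0,0],
    [3.5,0,0,0,0,0,0]
  ]
}}

```text
time_s: 5.2
tcp_pos: [0.4611, 0.2458, 0.0188]
tcp_rot: [[0.999, -0.051, 0.003], [-0.051, -0.999, 0.001], [0.003, -0.001, -1.0]]
force: [0.1, -0.2, 7.8]
grip_width: 0.502
```

Run:
```python
from h import *
to([.46,.245,.017],-3)
im,d=grab('top','top1');im2,d2=grab('scene','scene1')
A=cv2.resize(im[105:235,135:265],None,fx=4,fy=4,interpolation=2);B=cv2.resize(im2[150:310,290:390],(325,520),interpolation=2)
cv2.imwrite('pics/c1.png',np.hstack([A,B]))
```

```text
t 5.2 tcp [0.4611 0.2458 0.0188] F [ 0.1 -0.2  7.8] T [-0.08 -0.19 -0.04] g 0.502
turn deg tool [-0.08 -0.17  0.07] shift cm, present axes [-0.11  0.08  0.18] goal axes [-0.11  0.08  0.18]
```

View pics/c1.png

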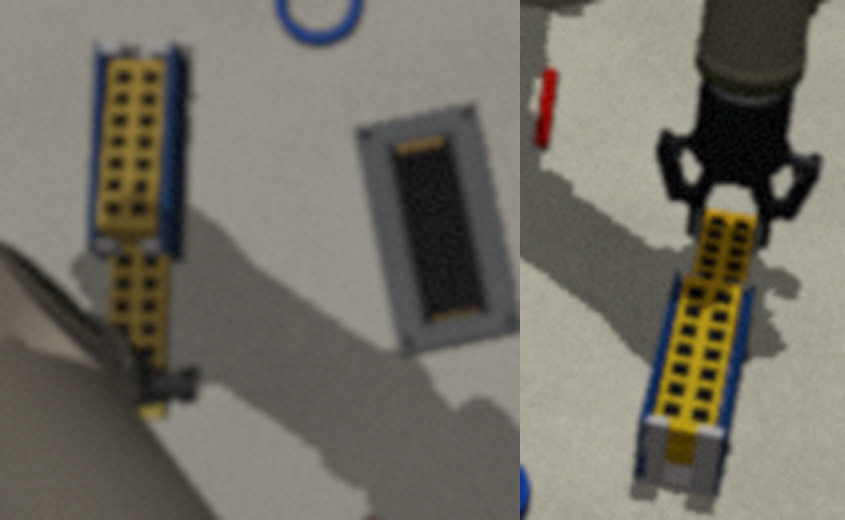

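The block is drawn partway: nose at crop (150,408), upper blocks in place, tail still under the strips. I'll regrip it at its centre.

Request:
{"fn": "apply_moves", "kwargs": {
  "series": [
    [7,0,0,0,0,0,0],
    [7,0,0,0,0,0,0],
    [7,0,0,0,0,0,0],
    [7,0,0,0,0,0,0],
    [7,1.6,0,-0.2,0,0,0],
    [7,1.6,0,0,0,0,0],
    [7,1.6,0,0,0,0,0],
    [7,0,0,0,0,0,0]
  ]
}}

```text
time_s: 6.1
tcp_pos: [0.51, 0.242, 0.0192]
tcp_rot: [[0.999, -0.053, 0.001], [-0.053, -0.999, 0.0], [0.001, -0.0, -1.0]]
force: [0.7, -0.5, 0.4]
grip_width: 0.821
```

Request:
{"fn": "apply_moves", "kwargs": {
  "series": [
    [3.5,0,0,0,0,0,0],
    [3.5,0,0,0,0,0,0],
    [3.5,0,0,0,0,0,0],
    [3.5,0,0,0,0,0,0],
    [3.5,0,0,0,0,0,0],
    [3.5,0,0,0,0,0,0],
    [3.5,0,0,0,0,0,0]
  ]
}}

```text
time_s: 6.8
tcp_pos: [0.5078, 0.243, 0.0194]
tcp_rot: [[0.999, -0.051, -0.0], [-0.051, -0.999, 0.0], [-0.0, -0.0, -1.0]]
force: [-2.2, 0.7, 3.5]
grip_width: 0.499
```

Run:
```python
from h import *
to([.509,.243,.019],-3)
im,d=grab('scene','scene2');c=eyes.calibration('scene');W=world(c,d);hsv=cv2.cvtColor(im,cv2.COLOR_BGR2HSV)
x,y,z=np.moveaxis(W,2,0)
m=(x>.38)&(x<.57)&(y>.2)&(y<.29)&(z>.02)&(z<.04)&(hsv[...,1]>110)&(hsv[...,0]>15)&(hsv[...,0]<35)
print(x[m].min(),x[m].max(),np.percentile(x[m],[1,5,50]),np.median(z[m]),m.sum())
# block bits either side of the fingers
cv2.imwrite('pics/c2.png',cv2.resize(im[190:300,290:400],None,fx=5,fy=5,interpolation=2))
```

```text
t 6.8 tcp [0.5078 0.243  0.0194] F [-2.2  0.7  3.5] T [0.14 0.65 0.05] g 0.499
turn deg tool [-0.01  0.02  0.09] shift cm, present axes [ 0.12 -0.01  0.04] goal axes [ 0.12 -0.01  0.04]
0.4540088047623241 0.5304958495703466 [0.45476721 0.45965443 0.49512773] 0.03024081949027635 268
```

View pics/c2.png

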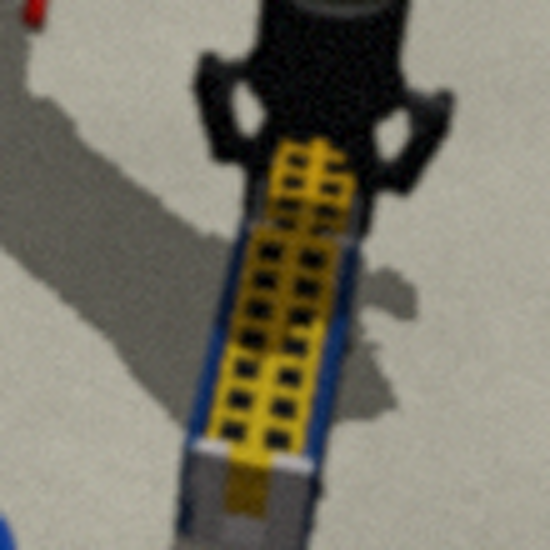

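Request:
{"fn": "apply_moves", "kwargs": {
  "series": [
    [3.5,-0.5,0,0,0,0,0],
    [3.5,-0.7,0,0,0,0,0],
    [3.5,-0.8,0,0,0,0,0],
    [3.5,-0.8,0,0,0,0,0],
    [3.5,-0.8,0,0,0,0,0],
    [3.5,-0.8,0,0,0,0,0],
    [3.5,-0.8,0,0,0,0,0],
    [3.5,-0.5,0,0,0,0,0],
    [3.5,-0.3,0,0,0,0,0],
    [3.5,0,0,-2,0,0,0],
    [3.5,0,0,-3,0,0,0],
    [3.5,0,0,-3,0,0,0]
  ],
  "grip_force": 70
}}

```text
time_s: 8.05
tcp_pos: [0.4471, 0.2453, 0.0993]
tcp_rot: [[0.999, -0.051, -0.003], [-0.051, -0.999, -0.001], [-0.003, 0.001, -1.0]]
force: [1.1, -0.0, -1.1]
grip_width: 0.495
```

Run:
```python
from h import *
to([.581,.005,.1],10.1)
for n in('scene','top'):
    im,d=grab(n,n+'3');c=eyes.calibration(n);W=world(c,d);hsv=cv2.cvtColor(im,cv2.COLOR_BGR2HSV)
    x,y,z=np.moveaxis(W,2,0)
    Y=(hsv[...,1]>100)&(hsv[...,0]>13)&(hsv[...,0]<37)
    m=Y&(x>.35)&(x<.54)&(y>.2)&(y<.3)&(z>.085)&(z<.13); P=W[m]
    print(n,m.sum(),P.min(0).round(4),P.max(0).round(4),cv2.minAreaRect(P[:,:2].astype('float32')*1000))
    # plane of the top
    A=np.c_[P[:,0]-.447,P[:,1]-.246,np.ones(len(P))];print('plane',np.linalg.lstsq(A,P[:,2],rcond=None)[0])
    m=Y&(x>.56)&(x<.74)&(y>.19)&(y<.28);print('stack z',np.percentile(z[m],[5,50,95]).round(4),cv2.minAreaRect(W[m&(z>.045)][:,:2].astype('float32')*1000))
im2=cv2.imread('pics/top3.png');im=cv2.imread('pics/scene3.png')
cv2.imwrite('pics/c3.png',np.hstack([cv2.resize(im2[110:240,130:270],(430,400),interpolation=2),cv2.resize(im[150:300,290:400],(293,400),interpolation=2)]))
```

```text
t 8.05 tcp [0.4471 0.2453 0.0993] F [ 1.1 -0.  -1.1] T [-0.03  0.   -0.01] g 0.495
turn deg tool [  0.04   0.16 -13.03] shift cm, present axes [14.6  23.32 -0.08] goal axes [ 8.97 26.01 -0.07]
scene 611 [0.3815 0.2233 0.0853] [0.5235 0.2714 0.1295] ((452.6925964355469, 247.64715576171875), (47.59163284301758, 142.5034637451172), 84.97554779052734)
plane [-0.0659657   0.00946743  0.1096216 ]
stack z [0.0247 0.054  0.0574] ((651.2550048828125, 238.17274475097656), (45.177024841308594, 157.595947265625), 87.09149932861328)
top 271 [0.3924 0.2217 0.0975] [0.5165 0.2631 0.1224] ((454.6650695800781, 244.53639221191406), (40.86361312866211, 123.33052825927734), 87.73870849609375)
plane [0.0032491  0.13199422 0.11511765]
stack z [0.0501 0.0544 0.0588] ((642.8583374023438, 239.26345825195312), (44.14279556274414, 139.4493408203125), 87.00656127929688)
```

View pics/c3.png

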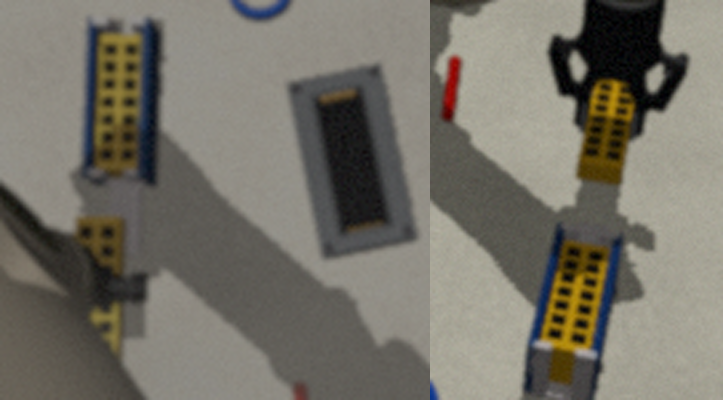

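The block is out and level in the hand. The upper two dropped to a top of 0.054 and stay in the chute. I'll carry it above the nest.

Request:
{"fn": "apply_moves", "kwargs": {
  "series": [
    [3.5,0,0,0,0,0,-4.5],
    [3.5,0,0,0,0,0,-5],
    [3.5,0,0,0,0,0,-3.5],
    [3.5,0.5,1.5,0,0,0,0],
    [3.5,1.1,3.2,0,0,0,0],
    [3.5,1.2,3.5,0,0,0,0],
    [3.5,1.3,4.0,0,0,0,0],
    [3.5,1.3,4.0,0,0,0,0],
    [3.5,1.3,4.0,0,0,0,0],
    [3.5,1.2,3.2,0,0,0,0],
    [3.5,0.7,2.0,0.5,0,0,0],
    [3.5,0.2,0.6,1.0,0,0,0]
  ]
}}

```text
time_s: 9.35
tcp_pos: [0.581, 0.0016, 0.0832]
tcp_rot: [[0.985, 0.17, -0.0], [0.17, -0.985, -0.001], [-0.001, 0.001, -1.0]]
force: [0.1, -0.2, -1.8]
grip_width: 0.5
```

Run:
```python
from h import *
to([.581,.005,.06],10.1)
for n,r in(('scene',(190,290,200,320)),('top',(115,215,190,310))):
    im,d=grab(n,n+'4')
    cv2.imwrite(f'pics/c4{n}.png',cv2.convertScaleAbs(cv2.resize(im[r[0]:r[1],r[2]:r[3]],None,fx=4,fy=4,interpolation=2),alpha=1.5))
A=cv2.imread('pics/c4top.png');B=cv2.imread('pics/c4scene.png');cv2.imwrite('pics/c4.png',cv2.resize(np.hstack([A,B[:,:]]),None,fx=.83,fy=.83) if 0 else np.vstack([np.hstack([A])]))
cv2.imwrite('pics/c4.png',np.hstack([A[:,:400],B[:,80:480]]))
```

```text
t 9.35 tcp [0.581  0.0016 0.0832] F [ 0.1 -0.2 -1.8] T [ 0.02 -0.02 -0.04] g 0.5
turn deg tool [ 0.06  0.03 -0.3 ] shift cm, present axes [ 0.06 -0.33  2.32] goal axes [ 0.06 -0.33  2.32]
```

View pics/c4.png

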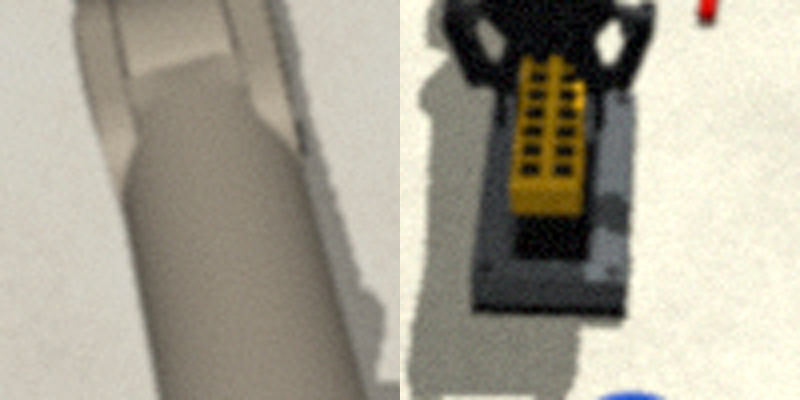

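Only the scene view sees the block now, since the arm hides it from above. Its far end is at crop (511–585, 182–218). I'll use the scene depth of the end faces of the block and the nest to get the relative offset.

Run:
```python
from h import *
c=eyes.calibration('scene')
def rows(n,mask,f,ang=10.1):
    d=np.load(f'pics/{n}_d.npy');im=cv2.imread(f'pics/{n}.png');W=world(c,d)
    hsv=cv2.cvtColor(im,cv2.COLOR_BGR2HSV);a=np.radians(ang)
    D=W[...,:2]-[.581,.005]; u=D@[np.cos(a),np.sin(a)]; v=D@[-np.sin(a),np.cos(a)]
    return u,v,W[...,2],(hsv[...,1]>100)&(hsv[...,0]>13)&(hsv[...,0]<37),hsv
u,v,z,Y,h=rows('scene0',0,0)
m=(abs(v)<.035)&(u>.08)&(u<.11)&(z>.010)&(z<.026); print('nest end u (exp 92):',np.percentile(u[m],[10,50,90]).round(4),m.sum())
m=(abs(u)<.06)&(abs(v)<.07)&(z>.03)&(z<.038); print('nest v edges:')
V=[];
for r in range(384):
    q=np.where(m[r])[0]
    if len(q)>15: V.append((v[r,q[0]],v[r,q[-1]]))
V=np.array(V);print(np.median(V,0).round(4),np.median(V.mean(1)).round(4),len(V))
u,v,z,Y,h=rows('scene4',0,0)
m=Y&(abs(v)<.02)&(z>.072)&(z<.090)&(u>.05)&(u<.1); print('block end u (exp 70):',np.percentile(u[m],[10,50,90]).round(4),m.sum())
m=Y&(abs(u)<.08)&(abs(v)<.035)&(z>.0905)&(z<.1)
V=[];
for r in range(384):
    q=np.where(m[r])[0]
    if len(q)>10: V.append((v[r,q[0]],v[r,q[-1]],u[r,q].mean()))
V=np.array(V);print(np.median(V,0).round(4),np.median(V[:,:2].mean(1)).round(4),len(V),'slope dv/du',np.polyfit(V[:,2],V[:,:2].mean(1),1))
print('top z',np.median(z[m]), 'pitch',np.polyfit(u[m],z[m],1))
```

```text
nest end u (exp 92): [0.0898 0.0921 0.0941] 119
nest v edges:
[-0.0471  0.0502] 0.0014 29
block end u (exp 70): [0.0683 0.0707 0.0731] 86
[-0.0218  0.0176  0.0125] -0.002 32 slope dv/du [ 0.04688682 -0.00287955]
top z 0.09383830608971555 pitch [-0.00140391  0.09397516]
```

Request:
{"fn": "apply_moves", "kwargs": {
  "series": [
    [3.5,0,-0.3,0.5,0,0,-0.3],
    [3.5,0,-0.04,1.0,0,0,0],
    [3.5,0,0,1.0,0,0,0],
    [3.5,0,0,0.5,0,0,0],
    [3.5,0,0,0.4,0,0,0],
    [3.5,0,0,0.3,0,0,0],
    [3.5,0,0,0.2,0,0,0],
    [3.5,0,0,0,0,0,0]
  ]
}}

```text
time_s: 10.25
tcp_pos: [0.5796, 0.0086, 0.0474]
tcp_rot: [[0.984, 0.18, 0.0], [0.18, -0.984, -0.0], [0.0, 0.001, -1.0]]
force: [-9.6, -1.2, 16.8]
grip_width: 0.499
```

```bash
python3 -c "
from h import *
to([.581,.005,.044],10.1)
im,d=grab('scene','scene5')
cv2.imwrite('pics/c5.png',cv2.convertScaleAbs(cv2.resize(im[185:285,210:310],None,fx=6,fy=6,interpolation=2),alpha=1.5))"
```

```text
t 10.25 tcp [0.5796 0.0086 0.0474] F [-9.6 -1.2 16.8] T [0.28 2.36 0.1 ] g 0.499
turn deg tool [ 0.03 -0.    0.26] shift cm, present axes [0.07 0.38 0.34] goal axes [0.07 0.38 0.34]
```

View pics/c5.png

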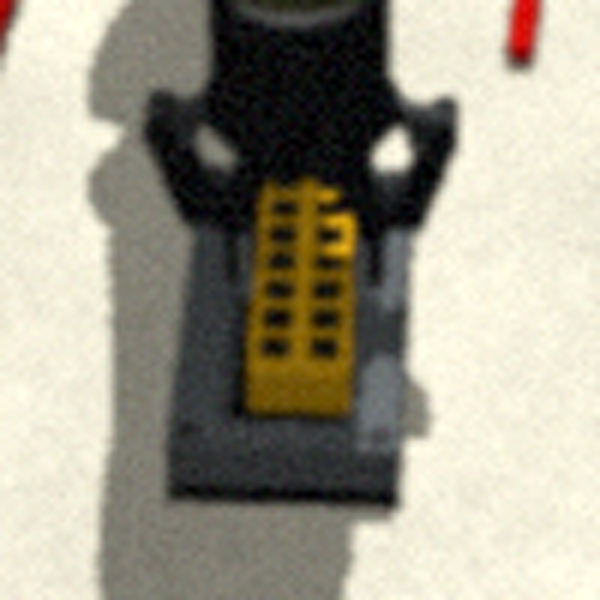

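The block caught on the rim. My last reading was taken before the arm had settled, so the block is about 3.6 mm too far in +y. I'll raise it, recentre and let it settle.

Request:
{"fn": "apply_moves", "kwargs": {
  "series": [
    [3.5,0,0,-0.5,0,0,0],
    [3.5,0,0.3,-0.5,0,0,0],
    [3.5,0,0.08,0,0,0,0],
    [3.5,0,0,0,0,0,0],
    [3.5,0,0,0,0,0,0],
    [3.5,0,0,0,0,0,0]
  ]
}}

```text
time_s: 10.9
tcp_pos: [0.5803, 0.0048, 0.055]
tcp_rot: [[0.984, 0.18, -0.0], [0.18, -0.984, 0.0], [-0.0, -0.0, -1.0]]
force: [0.4, -0.1, -2.1]
grip_width: 0.499
```

```bash
cat > rel.py <<'E'
from h import *
import sys
tag=sys.argv[1]; c=eyes.calibration('scene'); im,d=grab('scene',tag); W=world(c,d)
s=readout.read_state();zt=s['tcp_pos'][2]+.0106 if len(sys.argv)<3 else float(sys.argv[2])
hsv=cv2.cvtColor(im,cv2.COLOR_BGR2HSV);Y=(hsv[...,1]>100)&(hsv[...,0]>13)&(hsv[...,0]<37);a=np.radians(10.1)
D=W[...,:2]-[.581,.005]; u=D@[np.cos(a),np.sin(a)]; v=D@[-np.sin(a),np.cos(a)];z=W[...,2]
m=Y&(abs(v)<.025)&(z>zt-.021)&(z<zt-.004)&(u>.05)&(u<.1); print('end u (70.1)',np.percentile(u[m],[10,50,90]).round(4),m.sum())
m=Y&(abs(u)<.08)&(abs(v)<.035)&(z>zt-.0025)&(z<zt+.005); V=[]
for r in range(384):
    q=np.where(m[r])[0]
    if len(q)>10: V.append((v[r,q[0]],v[r,q[-1]],u[r,q].mean()))
V=np.array(V);print('v mid (want .0014)',np.median(V[:,:2].mean(1)).round(4),len(V),'pitch,z',np.polyfit(u[m],z[m],1).round(4))
E
python3 - <<'E'
from h import *
to([.5798,.0048,.044],10.1)
E
python3 rel.py scene6
```

```text
t 10.9 tcp [0.5803 0.0048 0.055 ] F [ 0.4 -0.1 -2.1] T [0.01 0.04 0.01] g 0.499
turn deg tool [-0.01  0.03  0.27] shift cm, present axes [-0.04 -0.01  1.1 ] goal axes [-0.05 -0.01  1.1 ]
end u (70.1) [0.0693 0.0711 0.0734] 82
v mid (want .0014) 0.0024 31 pitch,z [-0.0011  0.066 ]
```

Request:
{"fn": "apply_moves", "kwargs": {
  "series": [
    [3.5,-0.1,0.06,0,0,0,0.2],
    [3.5,0,0,0.3,0,0,0],
    [3.5,0,0,0.3,0,0,0],
    [3.5,0,0,0.2,0,0,0],
    [3.5,0,0,0.1,0,0,0],
    [3.5,0,0,0,0,0,0],
    [3.5,0,0,0,0,0,0]
  ]
}}

```text
time_s: 11.65
tcp_pos: [0.5796, 0.004, 0.0463]
tcp_rot: [[0.984, 0.177, 0.0], [0.177, -0.984, 0.0], [0.0, -0.0, -1.0]]
force: [0.3, 0.5, -1.7]
grip_width: 0.5
```

Request:
{"fn": "apply_moves", "kwargs": {
  "series": [
    [3.5,0,0,0.1,0,0,0],
    [3.5,0,0,0.1,0,0,0],
    [3.5,0,0,0.1,0,0,0],
    [3.5,0,0,0,0,0,0],
    [3.5,0,0,0,0,0,0]
  ]
}}

```text
time_s: 12.15
tcp_pos: [0.5795, 0.004, 0.0433]
tcp_rot: [[0.984, 0.177, -0.0], [0.177, -0.984, 0.0], [-0.0, -0.0, -1.0]]
force: [-0.3, -0.5, -1.2]
grip_width: 0.494
```

The underside is 4 mm below the face with no contact. One more millimetre down, then release.

Request:
{"fn": "apply_moves", "kwargs": {
  "series": [
    [3.5,0,0,0.1,0,0,0],
    [3.5,0,0,0,0,0,0],
    [5.2,0,0,0,0,0,0],
    [5.2,0,0,0,0,0,0],
    [6.5,0,0,0,0,0,0],
    [6.5,0,0,0,0,0,0],
    [6.5,0,0,0,0,0,0],
    [6.5,0,0,-2,0,0,0],
    [6.5,0,0,-3,0,0,0],
    [0,0,0,-3,0,0,0],
    [0,0,0,0,0,0,0],
    [0,0,0,0,0,0,0]
  ]
}}

```text
time_s: 13.35
tcp_pos: [0.58, 0.004, 0.123]
tcp_rot: [[0.984, 0.176, 0.002], [0.176, -0.984, -0.0], [0.002, 0.0, -1.0]]
force: [-0.8, 0.3, -1.7]
grip_width: 0.255
```

Run:
```python
from h import *
to([.581,.005,.06],10.1)
im,d=grab('scene','scene7');c=eyes.calibration('scene');W=world(c,d)
hsv=cv2.cvtColor(im,cv2.COLOR_BGR2HSV);Y=(hsv[...,1]>100)&(hsv[...,0]>13)&(hsv[...,0]<37);a=np.radians(10.1)
D=W[...,:2]-[.581,.005]; u=D@[np.cos(a),np.sin(a)]; v=D@[-np.sin(a),np.cos(a)];z=W[...,2]
m=Y&(abs(v)<.02)&(abs(u)<.066)&(z>.025)&(z<.08);print(m.sum(),np.polyfit(u[m],z[m],1),[np.median(z[m&(abs(u-k)<.015)]).round(4) for k in(-.05,-.02,.02,.05)])
cv2.imwrite('pics/c7.png',cv2.convertScaleAbs(cv2.resize(im[185:285,210:310],None,fx=6,fy=6,interpolation=2),alpha=1.5))
```

```text
t 13.35 tcp [0.58  0.004 0.123] F [-0.8  0.3 -1.7] T [0.   0.03 0.04] g 0.255
turn deg tool [ 0.02 -0.1   0.06] shift cm, present axes [ 0.11 -0.09  6.3 ] goal axes [ 0.12 -0.08  6.3 ]
481 [0.02560604 0.04920128] [np.float64(0.048), np.float64(0.0486), np.float64(0.0494), np.float64(0.0508)]
```

View pics/c7.png

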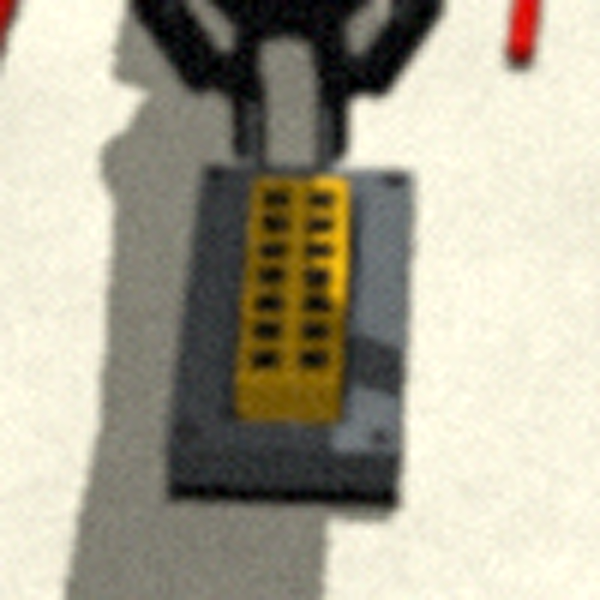

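The block sits on the rollers with its top at about 0.049, far end about 3 mm high. I'll press with the closed fingertips, slightly towards the far end.

Request:
{"fn": "apply_moves", "kwargs": {
  "series": [
    [0,1.0,-0.1,1.5,0,0,0],
    [0,0,0,2.5,0,0,0],
    [0,0,0,1.5,0,0,0],
    [0,0,0,0.8,0,0,0],
    [0,0,0,0.2,0,0,0],
    [0,0,0,0.2,0,0,0],
    [0,0,0,0.1,0,0,0],
    [0,0,0,0.1,0,0,0],
    [0,0,0,0.1,0,0,0],
    [0,0,0,0,0,0,0]
  ]
}}

```text
time_s: 14.4
tcp_pos: [0.5895, 0.0067, 0.0526]
tcp_rot: [[0.984, 0.176, 0.001], [0.176, -0.984, 0.0], [0.001, 0.0, -1.0]]
force: [1.1, -0.2, 0.4]
grip_width: -0.0
```

Request:
{"fn": "apply_moves", "kwargs": {
  "series": [
    [0,0,0,0.1,0,0,0],
    [0,0,0,0.1,0,0,0],
    [0,0,0,0.1,0,0,0],
    [0,0,0,0,0,0,0]
  ]
}}

```text
time_s: 14.8
tcp_pos: [0.5897, 0.0068, 0.0499]
tcp_rot: [[0.984, 0.176, 0.001], [0.176, -0.984, -0.0], [0.001, 0.0, -1.0]]
force: [-0.4, -0.0, 2.0]
grip_width: -0.003
```

```bash
cat > lvl.py <<'E'
from h import *
import sys
to([.581,.005,.06],10.1)
im,d=grab('scene',sys.argv[1]);c=eyes.calibration('scene');W=world(c,d)
hsv=cv2.cvtColor(im,cv2.COLOR_BGR2HSV);Y=(hsv[...,1]>100)&(hsv[...,0]>13)&(hsv[...,0]<37);a=np.radians(10.1)
D=W[...,:2]-[.581,.005]; u=D@[np.cos(a),np.sin(a)]; v=D@[-np.sin(a),np.cos(a)];z=W[...,2]
m=Y&(abs(v)<.02)&(abs(u)<.066)&(z>.025)&(z<.08);print(m.sum(),np.polyfit(u[m],z[m],1).round(4),[np.median(z[m&(abs(u-k)<.015)]).round(4) for k in(-.05,-.02,.02,.05)])
g=(abs(v)>.034)&(abs(v)<.045)&(abs(u)<.08)&(z>.02)&(z<.05);print('nest face',np.median(z[g]),[np.median(z[g&(abs(u-k)<.02)]).round(4) for k in(-.05,.0,.05)])
E
python3 lvl.py scene8
```

```text
t 14.8 tcp [0.5897 0.0068 0.0499] F [-0.4 -0.   2. ] T [-0.02 -0.08 -0.02] g -0.003
turn deg tool [ 0.01 -0.08  0.06] shift cm, present axes [-0.89  0.02 -1.01] goal axes [-0.89  0.02 -1.01]
256 [0.0546 0.043 ] [np.float64(0.0351), np.float64(0.0389), np.float64(0.043), np.float64(0.0452)]
nest face 0.03444057305938675 [np.float64(0.034), np.float64(0.0345), np.float64(0.0345)]
```

The near end has slipped home (0.035) and the far end is up (about 0.046). I'll lift and press at the far end.

Request:
{"fn": "apply_moves", "kwargs": {
  "series": [
    [0,0,0,-1,0,0,0],
    [0,2.2,0,0,0,0,0],
    [0,2.2,0,0,0,0,0],
    [0,0,0,0.6,0,0,0],
    [0,0,0,0.3,0,0,0],
    [0,0,0,0.2,0,0,0],
    [0,0,0,0.1,0,0,0],
    [0,0,0,0.1,0,0,0],
    [0,0,0,0.1,0,0,0],
    [0,0,0,0,0,0,0]
  ]
}}

```text
time_s: 15.85
tcp_pos: [0.6324, 0.0144, 0.0453]
tcp_rot: [[0.984, 0.176, -0.0], [0.176, -0.984, -0.0], [-0.0, 0.0, -1.0]]
force: [-0.2, -0.4, -0.1]
grip_width: 0.001
```

Request:
{"fn": "apply_moves", "kwargs": {
  "series": [
    [0,0,0,0.1,0,0,0],
    [0,0,0,0.1,0,0,0],
    [0,0,0,0,0,0,0]
  ]
}}

```text
time_s: 16.15
tcp_pos: [0.6324, 0.0145, 0.0432]
tcp_rot: [[0.984, 0.177, -0.0], [0.177, -0.984, 0.0], [-0.0, -0.0, -1.0]]
force: [-0.3, -0.5, -0.4]
grip_width: 0.003
```

Request:
{"fn": "apply_moves", "kwargs": {
  "series": [
    [0,0,0,0.1,0,0,0],
    [0,0,0,0.1,0,0,0],
    [0,0,0,0,0,0,0]
  ]
}}

```text
time_s: 16.45
tcp_pos: [0.6327, 0.0145, 0.0422]
tcp_rot: [[0.984, 0.176, 0.0], [0.176, -0.984, -0.0], [0.0, 0.0, -1.0]]
force: [-3.8, 0.7, 6.1]
grip_width: 0.003
```

```bash
python3 lvl.py scene9
```

```text
t 16.45 tcp [0.6327 0.0145 0.0422] F [-3.8  0.7  6.1] T [-0.07  0.72 -0.  ] g 0.003
turn deg tool [ 0.01 -0.02  0.06] shift cm, present axes [-5.25  0.03 -1.78] goal axes [-5.25  0.03 -1.78]
118 [0.1571 0.0334] [np.float64(nan), np.float64(0.0347), np.float64(0.0346), np.float64(0.0355)]
nest face 0.034717892903327 [np.float64(0.0365), np.float64(0.0343), np.float64(0.0348)]
  return _methods._mean(a, axis=axis, dtype=dtype,
  ret = ret.dtype.type(ret / rcount)
```

The far end is now at the face level. I'll firm it with another millimetre there, press the near end too, then back off and check.

Request:
{"fn": "apply_moves", "kwargs": {
  "series": [
    [0,0,0,0.1,0,0,0],
    [0,0,0,0,0,0,0],
    [0,0,0,-1.3,0,0,0],
    [0,-3.5,0,0,0,0,0],
    [0,-3.5,0,0,0,0,0],
    [0,-3.0,0,0,0,0,0],
    [0,0,0,0.6,0,0,0],
    [0,0,0,0.4,0,0,0],
    [0,0,0,0.1,0,0,0],
    [0,0,0,0.1,0,0,0],
    [0,0,0,0.1,0,0,0],
    [0,0,0,0,0,0,0]
  ]
}}

```text
time_s: 17.7
tcp_pos: [0.535, -0.0029, 0.0421]
tcp_rot: [[0.984, 0.177, 0.0], [0.177, -0.984, -0.0], [0.0, 0.001, -1.0]]
force: [-8.9, -1.1, 20.2]
grip_width: -0.002
```

Request:
{"fn": "apply_moves", "kwargs": {
  "series": [
    [0,0,0,-2,0,0,0],
    [0,0,0,-5,0,0,0],
    [0,0,0,-5,0,0,0],
    [0,0,-5,-2,0,0,0],
    [0,0,-5,0,0,0,0],
    [0,0,-5,0,0,0,0],
    [0,0,-5,0,0,0,0],
    [0,0,0,0,0,0,0],
    [0,0,0,0,0,0,0],
    [0,0,0,0,0,0,0]
  ]
}}

```text
time_s: 18.7
tcp_pos: [0.5002, 0.1893, 0.1788]
tcp_rot: [[0.985, 0.175, -0.0], [0.175, -0.985, -0.0], [-0.0, 0.0, -1.0]]
force: [0.7, -0.5, -0.1]
grip_width: 0.002
```

```bash
python3 lvl.py scene10
python3 - <<'E'
from h import *
im,d=grab('top','top10');c=eyes.calibration('top');W=world(c,d);x,y,z=np.moveaxis(W,2,0)
a=np.radians(10.1);D=W[...,:2]-[.580,.0045]; u=D@[np.cos(a),np.sin(a)]; v=D@[-np.sin(a),np.cos(a)]
for k in(-.055,-.02,.02,.055): q=(abs(u-k)<.012); print(k,np.median(z[q&(abs(v)<.018)]).round(4),np.median(z[q&(abs(v)>.032)&(abs(v)<.045)]).round(4))
b=cv2.imread('pics/scene10.png')
cv2.imwrite('pics/c10.png',np.hstack([cv2.resize(im[100:220,150:290],(467,400),interpolation=2),cv2.resize(b[185:305,220:360],(467,400),interpolation=2)])[:,:800] if 0 else np.vstack([cv2.resize(im[105:205,145:285],(420,300),interpolation=2),cv2.resize(b[200:300,225:365],(420,300),interpolation=2)]))
E
```

```text
t 18.7 tcp [0.5002 0.1893 0.1788] F [ 0.7 -0.5 -0.1] T [ 0.01 -0.04  0.02] g 0.002
turn deg tool [ 0.01  0.01 -0.  ] shift cm, present axes [ 4.72 19.56 11.88] goal axes [ 4.72 19.56 11.88]
500 [-0.0034  0.0344] [np.float64(0.0344), np.float64(0.0346), np.float64(0.0342), np.float64(0.0341)]
nest face 0.03409880062248066 [np.float64(0.0342), np.float64(0.034), np.float64(0.0342)]
-0.055 0.0348 0.0345
-0.02 0.0345 0.0349
0.02 0.0347 0.0342
0.055 0.0345 0.0346
```

View pics/c10.png

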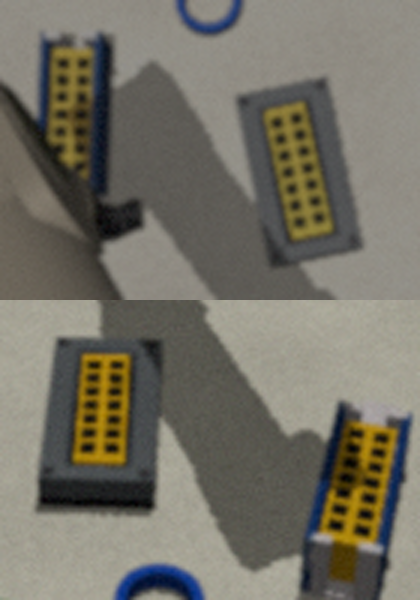

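Both views show the block flush and level in the nest, the two upper blocks still in the chute, and the gripper clear. Handing in.

```bash
python3 -c "
from cell import job_done; print(job_done())"
```

```text
the job is handed in; nothing more can be done
None
```

The lowest block is out of the chute and pressed home in the empty nest. I handed the job in at about 19 s with the gripper clear of everything. I drew the block out in two pulls, regripping it at its centre, laid it on the rollers, then pressed the high far end and the near end with the closed fingertips.

**Last checks:**
- **Block height:** its top is at 34.1–34.8 mm in both cameras, against 34.0–34.9 mm for the nest's top face. It is level to within noise.
- **Upper blocks:** they dropped 24 mm, to a top of about 54 mm, and stayed in the chute.

**What went wrong or disagreed:**
- **First lowering:** it caught the nest's rim at about 17 N, because I had read the pose before the arm settled. I lifted, recentred and tried again, and it went in without contact.
- **Last press:** the one on the near end read 20 N on the tool, above the 15 N the task gives for pressing, but below the 40 N limit.
- **Yaw in the gripper:** the two cameras disagreed by 2–3° on it. I put this down to noise, and the fit showed no sign of it.

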